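Find the first slot of a step gauge that accepts the tab

ROBOT

A 6-joint arm with a two-finger parallel gripper is mounted at the origin on the work surface; the furniture and walls round the work are solid. World frame = base frame: x ahead of the robot, y to its left, z up, the work surface at z = 0. Lengths are in m, angles in rad, forces in N, time in s.
With the tool pointing down it reaches from about 0.25 to 0.775 m from the base axis. Payload 4 kg.
Tool frame: the origin (TCP) lies at the very end of the fingers, on their centre line; the grasp point (between the pads) lies 19 mm behind it; z points along the fingers, y is the line along which they close (so a half turn about z gives the same grasp; the last joint's range is limited). The gripper opens to 94 mm and grips with 3 to 60 N. Pads are 16 mm wide; open, the fingers measure 119 mm over their backs; the gripper's body (75 mm by 177 mm) begins 78 mm behind the grasp point.
Start: joints at [1.245, 0.087, 1.371, -0, 1.684, -0.103], TCP at [0.122, 0.536, 0.206] pointing down, gripper open.
Joint ranges: [-3.1, 3.1], [-0.76, 2.03], [0.27, 2.55], [-1.08, 4.22], [0.17, 2.65], [-2.57, 2.57]. Speed limits (rad/s): [2.79, 2.79, 3.14, 3.14, 3.14, 3.14].

INTERFACE

Orientations are given as [roll, pitch, yaw] about the fixed x, y, z axes, in that order (R = Rz(yaw) Ry(pitch) Rx(roll)).
In Python, from bench import robot gives the robot as it stands. The module is installed in compiled form; this text tells all that it offers.
- The arm moves only by the tool move_arm, never from a script. Its argument "deltas" is one flat list of numbers, 7 for each row, row after row: the turn, a rotation vector about the tool's x, y, z in rad, then the shift along the tool's x, y, z in cm, then the closure, from -1 (fully open) to 1 (shut). A call has 1 to 8 rows; each row is the pose to reach, as a shift and turn from the pose commanded when the call began, along the tool's axes at that moment; what a row does not reach only later rows make up. A row lasts 1/10 s, in which the tool goes at most 50 mm and 8.59 degrees, less where a joint would pass 70% of its speed; a pose out of reach is approached as far as the arm can. A call with a gripper value outside its range is refused whole. The fingers move at their own pace and stop on an object; the grip force is fixed at half the most. Time passes only in rows, so rows that repeat a pose let the fingers close. It gives the time, the measured TCP pose, the force, the opening and the grip force at its end, in the units of the state.
- robot.get_obs(): the state, without advancing time (a new reading comes with each control period).
- robot.snapshot(name): name is "side" or "top"; returns a dict with "image" (420x560x3 uint8, red, green, blue), "depth" (420x560 float32, m along the optical axis (not along the pixel's ray), 0 where there is no reading), "fov_y" (degrees; the focal length in pixels is half the picture's height over the tangent of half this angle, whatever the lens; pixels are square), "cx", "cy" (the principal point, pixels), "D" ([k1, k2, p1, p2, k3] as OpenCV has them; the pictures are not rectified), "origin" and "orientation" of the camera in the world. Camera axes: x right, y up, looking along -z (the intrinsics and any distortion apply to the point x, -y, -z); pixel columns grow to the right and rows downward; lengths in m; the calibration is good to about 2 mm. A picture is of the moment at which its call begins.
- robot.close_job(): hands the job in; it is judged then, once.
The state is a dict: "time": time; "joint_positions": joint angles; "qvel": joint speeds; "joint_torque": joint torques, N m; "tool_pos": TCP position; "ee_rot": TCP orientation; "wrist_force": force on the tool from outside, world axes, zero at the start; "wrist_torque": the same for the moment, N m; "width": finger opening in m; "finger_force": force on a finger pad.
Only numpy, scipy, OpenCV 4.12 (cv2) and the standard library are available. Lean on these libraries where they do the work, as an engineer would, in place of code of your own. Each camera call takes 0.05 s, during which the arm holds its last target. There are 200 camera calls.

TASK

Take the steel tab from its wooden holder and try it upright and gently, never forcing it down, in the step gauge: first set it down on the narrowest slot, then step it along towards the wider ones until one accepts it. Lower it fully home to the floor of that slot before letting go and leave it standing there; leave the other things on the bench alone.

Things in the scene. Friction and masses are not known exactly. Their poses are not given: they have to be found in the camera images.
- tab_centre (a point): the tab: plain steel, 91 mm tall, upright in the holder's pocket at the start (x, y along the holder's), 0.17 to 0.35 kg. Below a blade 14 mm thick (x), 28 mm long (y), 55 mm high, square-edged; on top a grip head 20 (x) x 30 (y) x 36 mm high. This point is its centre, 45.5 mm above its underside; z up. Half a turn about z makes no difference
- holder: wooden block 70 (x) x 80 (y) x 35 mm high, fixed, with a central pocket 20 (x) x 34 (y) mm, its floor 8 mm above the bench. Origin: centre of its underside.
- gauge: step gauge, plain steel, fixed, rigid. Origin: centre of its underside, z up. Base 104 (x) x 232 (y) x 10 mm. On its -x side a stepped jaw (top z = 40 mm), on its +x side a straight fence along y (14 mm thick, top z = 58 mm); between them five slots in a row, open at the top, centred at y = -84, -42, 0, 42, 84 mm, narrowest at -y, each 4 mm wider in x than the last, 38 mm long in y
- slot1 (a point): point of the gauge at x = 0, y = -84, z = 40 mm (jaw-top level, mid length of the narrowest slot); axes as the gauge's. The fence's flat face (normal -x), one side of all slots, is locked at x = 22, 18 or 14 mm: which is not told and must be felt. A blade held against it above the jaw is in line with the slots. 4 mm rungs part them, level with the jaw's top
- slot3 (a point): point of the gauge at x = 0, y = 0, z = 40 mm, mid length of the third slot; axes as the gauge's. The first slot is 11.4, 7.4 or 3.4 mm wide (by the fence's setting). Only one slot, the second, third or fourth, takes the 14 mm blade down to the floor (z = 10 mm), with 1.4 mm to spare; the one before is 2.6 mm too tight; in wider ones ledges at z = 22 mm stop the blade short of the floor
- nut: bystander: steel hexagon nut, 36 x 42 x 19 mm, lying right of the gauge; leave alone
- hex_key: bystander: black L-shaped hex key, 34 x 90 x 9 mm, near the holder; leave alone
- bearing_ring: bystander: steel bearing ring, 70 mm across, 30 mm high, behind right; leave alone
Mind the look-alikes: they are no part of the job. Of the things shaped like the part that bears tab_centre, the bare steel one is meant.

How it is judged:
By the outcome, as a careful person would: the job done as asked, in the order asked, and still so for the second after the job is handed in, with the robot touching nothing.
It also fails if it takes over 64 s, if anything falls off the work surface, if the arm or the gripper's body presses on something with over 40 N, if the wrist force passes 120 N, or if a joint passes its speed limit or range.

## Working session

There is one attempt and no reset: what is moved stays moved. The work goes in short steps, Python scripts to look and compute and a tool call to move; the robot and the scene stay as the last step left them, time stands still between calls to the robot, and variables do not carry over. Pictures are saved under pics/ and viewed, at most 10 in all, crops included, and the job is handed in when it is done.

Besides the shell and the picture viewer there is one more tool, called after ">>>" as name(argument=value, ...) on one line, values as JSON. move_arm: Moves the arm, as the interface text tells. Its arguments: {"type":"object","properties":{"deltas":{"type":"array","items":{"type":"number"}}},"required":["deltas"]}

```bash
mkdir -p pics
cat > h.py <<'E'
import numpy as np, cv2
from scipy.spatial.transform import Rotation as R
from bench import robot
def cam(s):
    o=np.array(s["orientation"],float)
    M=R.from_euler('xyz',o).as_matrix() if o.size==3 else (o.reshape(3,3) if o.size==9 else None)
    f=210/np.tan(np.radians(s["fov_y"])/2)
    K=np.array([[f,0,s["cx"]],[0,f,s["cy"]],[0,0,1]])
    return M,K,np.array(s["D"],float),np.array(s["origin"])
def cloud(s):
    M,K,D,o=cam(s)
    v,u=np.mgrid[0:420,0:560]
    p=cv2.undistortPoints(np.stack([u,v],-1).reshape(-1,1,2).astype(float),K,D).reshape(420,560,2)
    d=s["depth"]
    P=np.stack([p[...,0]*d,-p[...,1]*d,-d],-1)@M.T+o
    P[d==0]=np.nan
    return P
E
python3 - <<'E'
from h import *
o=robot.get_obs();print({k:np.round(v,4) for k,v in o.items()})
for n in("top","side"):
    s=robot.snapshot(n);np.savez(f"{n}0.npz",P=cloud(s),im=s["image"])
    print(n,s["origin"],s["orientation"],s["fov_y"],s["D"])
    cv2.imwrite(f"pics/{n}0.png",s["image"][...,::-1])
E
```

```text
{'time': np.float64(0.0), 'joint_positions': array([ 1.2449,  0.0879,  1.3723, -0.    ,  1.6836, -0.1031]), 'qvel': array([-0.0005,  0.0005,  0.0007,  0.0003,  0.0019,  0.0005]), 'joint_torque': array([-1.00000e-04, -3.40177e+01, -3.02432e+01,  7.19000e-02,
        3.29000e-02, -2.00000e-04]), 'tool_pos': array([0.1214, 0.5359, 0.2043]), 'ee_rot': array([-3.1394e+00, -2.0000e-04,  2.9188e+00]), 'wrist_force': array([-0.8995,  0.0988, -0.2208]), 'wrist_torque': array([-0.0679,  0.0265,  0.0066]), 'finger_force': np.float64(0.0), 'width': np.float64(0.0938)}
top [ 0.27779358 -0.16899139  1.00771659] [ 6.35253877e-02 -3.90557024e-04 -1.56104713e+00] 43.0596885506226 [0.03043609 0.         0.         0.         0.        ]
side [0.12294023 0.27599984 0.7404802 ] [ 0.63285384 -0.01035689 -2.61465028] 56.66587159195277 [0.00710172 0.         0.         0.         0.        ]
```

View pics/top0.png

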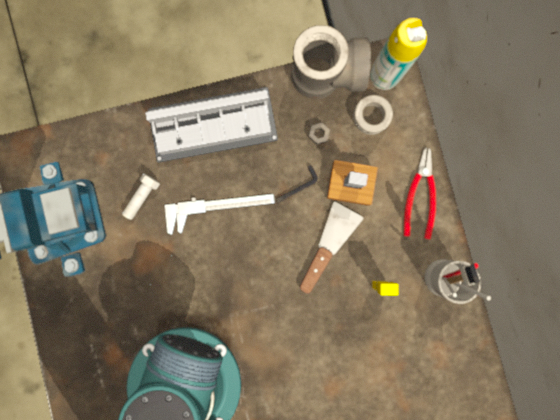

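View pics/side0.png

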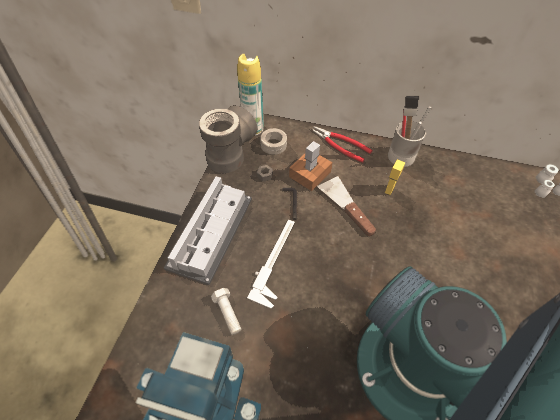

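The top view shows the gauge around (212,125) with the fence along its far edge, the holder with the steel tab at (355,182), and the yellow decoy at (389,289). The side view agrees with this.

Run:
```python
from h import *
z=np.load("top0.npz");P=z["P"];im=z["im"]
def rect(mask,n):
    q=P[mask][:,:2].astype(np.float32); c=cv2.minAreaRect(q*1000);print(n,len(q),np.round(c[0],1),np.round(c[1],1),round(c[2],2),"z",np.round(np.median(P[mask][:,2]),4)); return c
v,u=np.mgrid[0:420,0:560]
def box(a,b,c,d):return (u>a)&(u<b)&(v>c)&(v<d)
Z=P[...,2]
print("bench z",np.nanmedian(Z[box(300,400,240,260)]))
g=box(140,282,80,168)
rect(g&(Z>.05)&(Z<.07),"fence")
rect(g&(Z>.034)&(Z<.047),"jaw")
rect(g&(Z>.006),"all")
h=box(322,386,152,212)
rect(h&(Z>.03)&(Z<.042),"holdertop")
rect(h&(Z>.08),"tabtop"); 
print(np.round(np.nanpercentile(Z[h],[50,90,98]),4))
s=np.load("side0.npz");Q=s["P"];q=Q[155:285,160:260].reshape(-1,3)
for lo,hi in((.05,.07),(.034,.047)):
    m=(Q[...,2]>lo)&(Q[...,2]<hi)&(u>160)&(u<255)&(v>172)&(v<285)
    c=cv2.minAreaRect(Q[m][:,:2].astype(np.float32)*1000);print("side",c,np.median(Q[m][:,2]))
m=(Q[...,2]>.08)&(u>285)&(u<335)&(v>135)&(v<190);c=cv2.minAreaRect(Q[m][:,:2].astype(np.float32)*1000);print("side tab",c,np.median(Q[m][:,2]),np.max(Q[m][:,2]))
c=cv2.resize(im[78:168,140:285],None,fx=5,fy=5,interpolation=cv2.INTER_CUBIC)
cv2.imwrite("pics/g.png",c[...,::-1])
```

```text
bench z 0.0005620877142021863
fence 1061 [511.9 -38.6] [ 16.  221.1] 11.09 z 0.058
jaw 3023 [477.1 -45.1] [ 60.2 219.4] 11.13 z 0.0403
all 6627 [489.8 -48.7] [107.4 243.1] 11.15 z 0.0392
holdertop 1347 [ 377.  -305.1] [80.  70.2] 80.63 z 0.0351
tabtop 233 [ 377.1 -304.8] [29.6 20.5] 82.0 z 0.0987
[0.0074 0.0377 0.0996]
side ((510.4033508300781, -36.2442626953125), (16.324539184570312, 222.38656616210938), 10.960836410522461) 0.05816021670960114
side ((474.9522399902344, -40.042076110839844), (69.35468292236328, 219.61239624023438), 8.157499313354492) 0.04037978762295835
side tab ((375.2466125488281, -302.8713684082031), (31.19003677368164, 20.589752197265625), 80.0439682006836) 0.09742084090385844 0.10211496793020403
```

View pics/g.png

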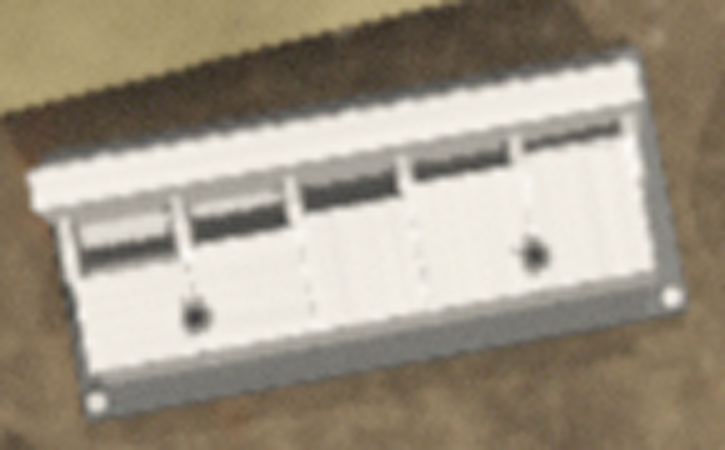

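The narrowest slot is at the right end (~570,135 in the crop) and the widest at the left. That puts the gauge yaw near +11.1° and its origin near (0.488, -0.043). The holder yaw is about -9.4°. Every size matches what was given. Next I'll check obstacle heights and compute the approach.

```bash
cat >> h.py <<'E'
def delta(target,ang_deg):
    "tool-frame turn(rad) z and shift(cm), from measured pose to target TCP with tool y at ang_deg, pointing down"
    o=robot.get_obs();M=R.from_euler('xyz',o["ee_rot"]).as_matrix()
    a=np.radians(ang_deg);y=np.array([np.cos(a),np.sin(a),0]);zz=np.array([0,0,-1.]);T=np.stack([np.cross(y,zz),y,zz],1)
    print("turn",np.round(R.from_matrix(M.T@T).as_rotvec(),4),"shift cm",np.round(M.T@(np.array(target)-o["tool_pos"])*100,3))
def gw(x,y,z=0,o=(.488,-.043),a=11.1):
    c,s=np.cos(np.radians(a)),np.sin(np.radians(a));return np.array([o[0]+(c*x-s*y)/1000,o[1]+(s*x+c*y)/1000,z/1000])
E
python3 - <<'E'
from h import *
P=np.load("top0.npz")["P"]
print("vise",np.nanmax(P[160:280,0:105,2]),"pipe",np.nanmax(P[20:95,292:368,2]),P[55,320],"can",np.nanmax(P[15:95,372:430,2]),"cup",np.nanmax(P[255:305,425:495,2]),P[220,60])
delta((.45,.12,.206),30);delta((.376,-.304,.206),-9.4);delta((.376,-.304,.15),-9.4)
E
```

```text
vise 0.14881532670284758 pipe 0.1342605760585961 [ 0.61861553 -0.24590067  0.01989858] can 0.22135870020094195 cup 0.19345216867243842 [0.3002555  0.19525872 0.11201988]
turn [-2.000e-03  6.000e-04  8.244e-01] shift cm [-41.241 -33.305  -0.099]
turn [-1.8000e-03  1.3000e-03  1.5121e+00] shift cm [-4.3391e+01 -7.6293e+01 -1.4000e-02]
turn [-1.8000e-03  1.3000e-03  1.5121e+00] shift cm [-43.392 -76.281   5.586]
```

>>> move_arm(deltas=[0,0,0.1,-5,-4,-1,-1,0,0,0.2,-10,-8,-1,-1,0,0,0.3,-15,-12,-1,-1,0,0,0.4,-20,-16,-1,-1,0,0,0.5,-25,-20,-1,-1,0,0,0.6,-30,-24,-1,-1,0,0,0.7,-35,-28,-1,-1,0,0,0.8,-40,-33,-1,-1])

```text
time: 0.9
tool_pos: [0.3694, 0.221, 0.2151]
ee_rot: [-3.142, -0.0, 2.115]
wrist_force: [0.3, 1.9, 1.4]
width: 0.0939
finger_force: 0.0
```

Run:
```python
from h import *
o=robot.get_obs();print(o["time"],o["tool_pos"],o["ee_rot"],o["joint_positions"])
delta((.376,-.304,.19),-9.4)
```

```text
0.9 [0.36938746 0.22098179 0.2150824 ] [-3.14153951e+00 -1.96009913e-04  2.11486074e+00] [ 4.07094917e-01 -1.84419924e-01  1.61187197e+00  1.88856437e-04
  1.71422002e+00 -1.36942511e-01]
turn [-1.000e-04 -2.000e-04  7.081e-01] shift cm [-45.261 -26.608   2.501]
```

>>> move_arm(deltas=[0,0,0.1,-4.5,-2.6,0,-1,0,0,0.2,-9,-5.3,0,-1,0,0,0.3,-13,-7.8,0,-1,0,0,0.4,-17,-10,0,-1,0,0,0.5,-21,-12.4,0,-1,0,0,0.6,-25,-14.7,0,-1,0,0,0.7,-30,-17.6,0,-1,0,0,0.708,-34,-20,0,-1])

```text
time: 1.7
tool_pos: [0.3745, -0.169, 0.2152]
ee_rot: [3.141, -0.0, 1.409]
wrist_force: [0.4, -0.1, -0.1]
width: 0.0943
finger_force: 0.0
```

Run:
```python
from h import *
delta((.376,-.304,.14),-9.4)
```

```text
turn [ 0.0003 -0.0004  0.0021] shift cm [-13.302   2.323   7.514]
```

>>> move_arm(deltas=[0,0,0,-5,0.9,0,-1,0,0,0,-9,1.6,1,-1,0,0,0,-12,2.1,3,-1,0,0,0,-13.3,2.32,5,-1,0,0,0,-13.3,2.32,7.5,-1,0,0,0,-13.3,2.32,7.5,-1,0,0,0,-13.3,2.32,7.5,-1])

```text
time: 2.4
tool_pos: [0.3765, -0.3017, 0.1401]
ee_rot: [-3.14, -0.001, 1.411]
wrist_force: [0.4, -0.1, -0.1]
width: 0.0939
finger_force: 0.0
```

Run:
```python
from h import *
delta((.376,-.304,.064),-9.4)
s=robot.snapshot("side");c=cv2.resize(s["image"][90:230,220:420],None,fx=3.5,fy=3.5,interpolation=cv2.INTER_CUBIC);cv2.imwrite("pics/a.png",c[...,::-1])
```

```text
turn [-0.0013 -0.0012  0.0041] shift cm [-2.400e-01 -5.000e-03  7.609e+00]
```

View pics/a.png

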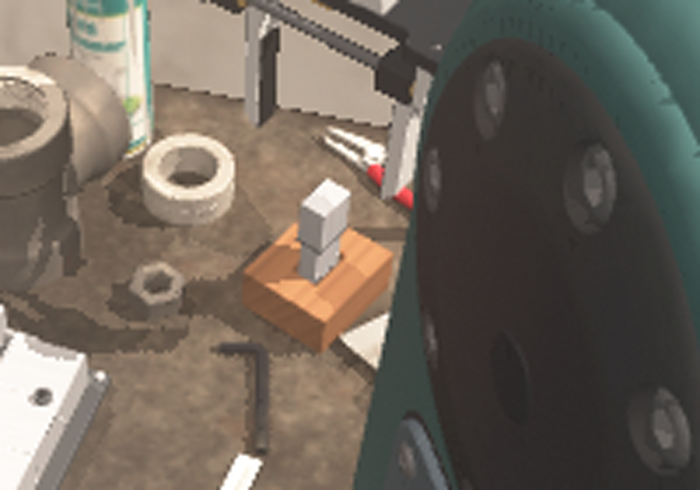

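The open fingers at (258,80) and (400,150) in the crop straddle the tab at (325,215), so I'll descend.

>>> move_arm(deltas=[0,0,0,-0.24,0,2.5,-1,0,0,0,-0.24,0,5,-1,0,0,0,-0.24,0,7,-1,0,0,0,-0.24,0,7.6,-1,0,0,0,-0.24,0,7.6,-1])

```text
time: 2.95
tool_pos: [0.3768, -0.3044, 0.065]
ee_rot: [3.141, 0.0, 1.411]
wrist_force: [0.4, 0.2, 0.6]
width: 0.0941
finger_force: 0.0
```

>>> move_arm(deltas=[0,0,0,0,0,0,0.3,0,0,0,0,0,0,1,0,0,0,0,0,0,1,0,0,0,0,0,0,1,0,0,0,0,0,0,1,0,0,0,0,0,0,1,0,0,0,0,0,0,1,0,0,0,0,0,0,1])

```text
time: 3.75
tool_pos: [0.3764, -0.3045, 0.0643]
ee_rot: [-3.141, -0.0, 1.411]
wrist_force: [-0.7, -0.1, 0.3]
width: 0.0332
finger_force: 0.0
```

>>> move_arm(deltas=[0,0,0,0,0,0,1,0,0,0,0,0,0,1,0,0,0,0,0,0,1,0,0,0,0,0,0,1,0,0,0,0,0,0,1])

```text
time: 4.25
tool_pos: [0.3764, -0.3045, 0.0644]
ee_rot: [-3.141, -0.0, 1.411]
wrist_force: [-0.4, -1.5, -1.2]
width: 0.0197
finger_force: 30.0
```

Gripped: width 19.7 mm with 30 N on the pads. I'll lift it out.

>>> move_arm(deltas=[0,0,0,0,0,-1,1,0,0,0,0,0,-3,1,0,0,0,0,0,-6,1,0,0,0,0,0,-9,1,0,0,0,0,0,-11,1,0,0,0,0,0,-11,1,0,0,0,0,0,-11,1])

```text
time: 4.95
tool_pos: [0.3764, -0.3044, 0.1742]
ee_rot: [3.142, -0.0, 1.411]
wrist_force: [-0.3, -0.1, -2.1]
width: 0.0201
finger_force: 30.0
```

Run:
```python
from h import *
o=robot.get_obs();print(o["wrist_force"],o["width"])
p=gw(4,-84,170);print(p);delta(p,11.1)
s=robot.snapshot("top");Q=cloud(s);v,u=np.mgrid[0:420,0:560]
np.savez("top1.npz",P=Q,im=s["image"])
s=robot.snapshot("side");Q=cloud(s)
c=cv2.resize(s["image"][60:230,220:420],None,fx=3.5,fy=3.5,interpolation=cv2.INTER_CUBIC);cv2.imwrite("pics/b.png",c[...,::-1])
```

```text
[-0.34924642 -0.09924199 -2.11019136] 0.020087176473263503
[ 0.50809702 -0.1246585   0.17      ]
turn [ 1.000e-04 -0.000e+00 -3.537e-01] shift cm [19.846 10.141  0.426]
```

View pics/b.png

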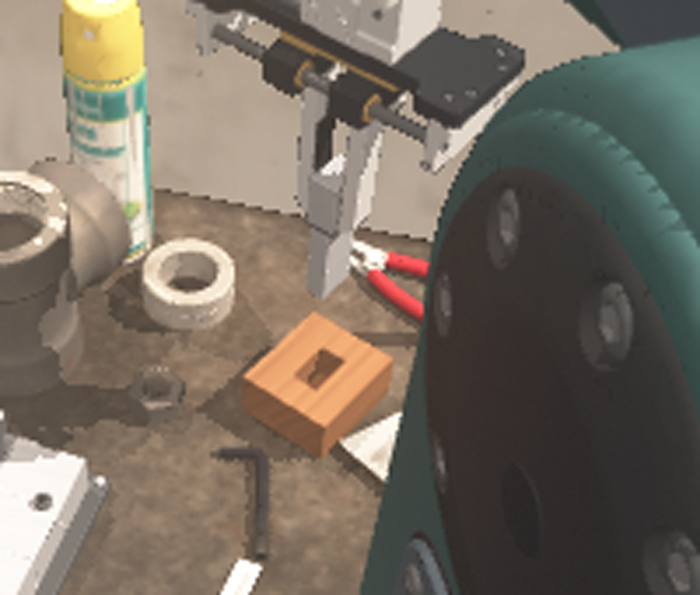

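The tab hangs upright in the fingers, blade at (330,260), and the pocket is empty. Next is a position above slot 1.

>>> move_arm(deltas=[0,0,-0.07,3.5,1.8,0,1,0,0,-0.14,7,3.6,0,1,0,0,-0.21,10.5,5.4,0,1,0,0,-0.28,14,7.2,0,1,0,0,-0.34,17,8.7,0,1,0,0,-0.354,19,9.7,0,1,0,0,-0.354,19.85,10.14,0.4,1,0,0,-0.354,19.85,10.14,0.4,1])

```text
time: 5.85
tool_pos: [0.5074, -0.1237, 0.1681]
ee_rot: [-3.138, -0.002, 1.766]
wrist_force: [-0.2, -0.7, -1.4]
width: 0.0197
finger_force: 30.0
```

Run:
```python
from h import *
o=robot.get_obs();print(o["wrist_force"],o["tool_pos"])
delta(gw(4,-84,100.4),11.1)
s=robot.snapshot("side");c=cv2.resize(s["image"][100:290,140:330],None,fx=3,fy=3,interpolation=cv2.INTER_CUBIC);cv2.imwrite("pics/c.png",c[...,::-1])
```

```text
[-0.20804744 -0.72987191 -1.44096308] [ 0.50743845 -0.12373487  0.16805041]
turn [-0.0038 -0.0021  0.0017] shift cm [-0.117  0.072  6.765]
```

View pics/c.png

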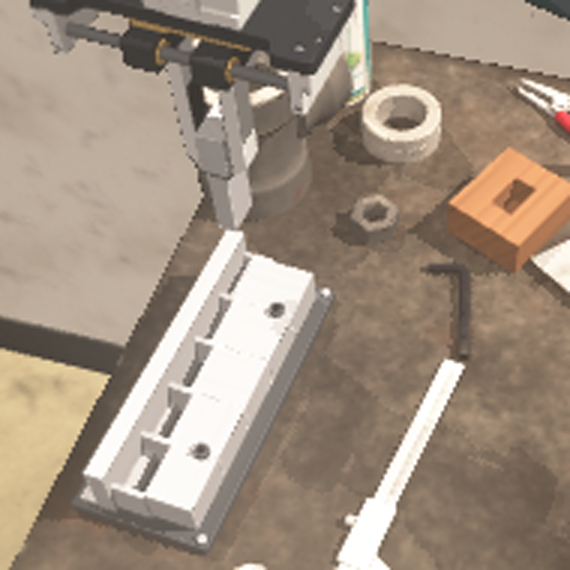

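The tab is above the far end of the gauge (blade at ~(232,210)) and clears the pipe fitting. I'll descend to just above the jaw level, still short of the fence.

>>> move_arm(deltas=[0,0,0,-0.1,0.05,2,1,0,0,0,-0.1,0.05,4,1,0,0,0,-0.1,0.05,5,1,0,0,0,-0.1,0.05,6,1,0,0,0,-0.1,0.05,6.5,1,0,0,0,-0.1,0.05,6.5,1,0,0,0,-0.1,0.05,6.5,1])

```text
time: 6.6
tool_pos: [0.5092, -0.1259, 0.1061]
ee_rot: [3.141, 0.001, 1.765]
wrist_force: [0.2, -0.1, -1.6]
width: 0.0196
finger_force: 30.0
```

```bash
cat >> h.py <<'E'
def st(a=11.1,o0=(.488,-.043)):
    o=robot.get_obs();c,s=np.cos(np.radians(a)),np.sin(np.radians(a));d=(o["tool_pos"]-np.array([*o0,0]))*1000;f=o["wrist_force"]
    print("t",o["time"],"gauge xyz mm",np.round([c*d[0]+s*d[1],-s*d[0]+c*d[1],d[2]],2),"F gauge",np.round([c*f[0]+s*f[1],-s*f[0]+c*f[1],f[2]],2),"T",np.round(o["wrist_torque"],3),"w",o["width"],"rot",np.round(o["ee_rot"],4))
E
python3 -c "
from h import *
st()"
```

```text
t 6.6 gauge xyz mm [  4.88 -85.42 106.14] F gauge [ 0.18 -0.15 -1.58] T [-0.079  0.103  0.006] w 0.01958185424024669 rot [3.1405e+00 6.0000e-04 1.7646e+00]
```

>>> move_arm(deltas=[0,0,0,0,0,0.2,1,0,0,0,0,0,0.4,1,0,0,0,0,0.05,0.45,1,0,0,0,0,0.1,0.45,1,0,0,0,0,0.15,0.45,1,0,0,0,0,0.2,0.45,1,0,0,0,0,0.25,0.45,1,0,0,0,0,0.25,0.45,1])

```text
time: 7.4
tool_pos: [0.5114, -0.1251, 0.101]
ee_rot: [3.141, -0.0, 1.765]
wrist_force: [-0.1, 0.2, -1.7]
width: 0.0199
finger_force: 30.0
```

>>> move_arm(deltas=[0,0,0,0,0.05,0,1,0,0,0,0,0.1,0,1,0,0,0,0,0.15,0,1,0,0,0,0,0.2,0,1,0,0,0,0,0.2,0,1,0,0,0,0,0.2,0,1])

```text
time: 8.0
tool_pos: [0.5132, -0.1247, 0.1009]
ee_rot: [-3.141, -0.0, 1.765]
wrist_force: [-1.0, -0.4, -1.9]
width: 0.0197
finger_force: 30.0
```

>>> move_arm(deltas=[0,0,0,0,0.05,0,1,0,0,0,0,0.1,0,1,0,0,0,0,0.1,0,1])

```text
time: 8.3
tool_pos: [0.5133, -0.1247, 0.1009]
ee_rot: [-3.139, -0.0, 1.765]
wrist_force: [-4.1, -0.1, 1.1]
width: 0.02
finger_force: 30.0
```

>>> move_arm(deltas=[0,0,0,0,0.05,0,1,0,0,0,0,0.1,0,1,0,0,0,0,0.1,0,1])

```text
time: 8.6
tool_pos: [0.5135, -0.1247, 0.1009]
ee_rot: [-3.137, -0.0, 1.765]
wrist_force: [-7.1, -0.9, 2.5]
width: 0.0198
finger_force: 30.0
```

I feel the fence at TCP gauge x ≈ 9.1 (measured frame), with force rising to 7 N. I'll back off to light contact and lower onto slot 1.

>>> move_arm(deltas=[0,0,0,0,-0.1,0,1,0,0,0,0,-0.22,0,1,0,0,0,0,-0.22,0.1,1,0,0,0,0,-0.22,0.2,1,0,0,0,0,-0.22,0.3,1,0,0,0,0,-0.22,0.35,1,0,0,0,0,-0.22,0.35,1])

```text
time: 9.3
tool_pos: [0.5132, -0.1247, 0.0972]
ee_rot: [3.141, -0.0, 1.765]
wrist_force: [-2.1, 0.2, -1.0]
width: 0.0196
finger_force: 30.0
```

>>> move_arm(deltas=[0,0,0,0,0,0.04,1,0,0,0,0,0,0.08,1,0,0,0,0,0,0.08,1])

```text
time: 9.6
tool_pos: [0.5132, -0.1247, 0.0966]
ee_rot: [3.141, -0.0, 1.765]
wrist_force: [-1.9, -0.0, -1.1]
width: 0.0196
finger_force: 30.0
```

```bash
python3 -c "
from h import *
st()"
```

```text
t 9.6 gauge xyz mm [  8.98 -85.04  96.6 ] F gauge [-1.91  0.33 -1.09] T [-0.158  0.487 -0.025] w 0.019644435583433303 rot [ 3.1413e+00 -1.0000e-04  1.7648e+00]
```

>>> move_arm(deltas=[0,0,0,0,0,0.04,1,0,0,0,0,0,0.08,1,0,0,0,0,0,0.08,1])

```text
time: 9.9
tool_pos: [0.5132, -0.1247, 0.0963]
ee_rot: [3.141, 0.0, 1.765]
wrist_force: [-3.2, -0.6, 1.9]
width: 0.0196
finger_force: 30.0
```

>>> move_arm(deltas=[0,0,0,0,0,0.03,1,0,0,0,0,0,0.06,1,0,0,0,0,0,0.06,1])

```text
time: 10.2
tool_pos: [0.5132, -0.1248, 0.0963]
ee_rot: [3.141, 0.0, 1.765]
wrist_force: [-4.2, 0.7, 5.2]
width: 0.0196
finger_force: 30.0
```

Slot 1 refuses it, with contact at about 6 N. I'll lift, step 42 mm to slot 2, and lower again.

>>> move_arm(deltas=[0,0,0,0,-0.03,-0.3,1,0,0,0,0,-0.06,-0.5,1,0,0,0,1.5,-0.06,-0.5,1,0,0,0,3,-0.06,-0.5,1,0,0,0,4.3,-0.06,-0.5,1,0,0,0,4.3,-0.06,-0.5,1,0,0,0,4.3,-0.04,-0.3,1,0,0,0,4.3,-0.04,-0.2,1])

```text
time: 11.0
tool_pos: [0.5045, -0.0827, 0.097]
ee_rot: [3.142, 0.0, 1.765]
wrist_force: [-0.3, -0.5, -1.7]
width: 0.02
finger_force: 30.0
```

```bash
python3 -c "
from h import *
st()"
```

```text
t 11.0 gauge xyz mm [  8.51 -42.13  97.04] F gauge [-0.42 -0.42 -1.68] T [-0.077  0.101  0.032] w 0.02000509036005065 rot [3.1415e+00 3.0000e-04 1.7650e+00]
```

>>> move_arm(deltas=[0,0,0,0,0.02,0.04,1,0,0,0,0,0.02,0.08,1,0,0,0,0,0.02,0.12,1,0,0,0,0,0.02,0.12,1])

```text
time: 11.4
tool_pos: [0.5046, -0.083, 0.0963]
ee_rot: [3.142, 0.0, 1.764]
wrist_force: [-1.5, -0.3, 0.2]
width: 0.0198
finger_force: 30.0
```

>>> move_arm(deltas=[0,0,0,0,0,0.04,1,0,0,0,0,0,0.08,1,0,0,0,0,0,0.08,1])

```text
time: 11.7
tool_pos: [0.5047, -0.0829, 0.0963]
ee_rot: [3.141, 0.001, 1.765]
wrist_force: [-3.1, 0.2, 5.8]
width: 0.02
finger_force: 30.0
```

Slot 2 also refuses it, at the same height of 96.3 mm. Stepping to slot 3.

>>> move_arm(deltas=[0,0,0,0,-0.03,-0.3,1,0,0,0,0,-0.06,-0.5,1,0,0,0,1.5,-0.06,-0.5,1,0,0,0,3,-0.06,-0.5,1,0,0,0,4.2,-0.06,-0.5,1,0,0,0,4.2,-0.06,-0.5,1,0,0,0,4.2,-0.04,-0.3,1,0,0,0,4.2,-0.04,-0.2,1])

```text
time: 12.5
tool_pos: [0.4961, -0.0415, 0.097]
ee_rot: [-3.142, 0.0, 1.765]
wrist_force: [0.0, -0.4, -1.7]
width: 0.0198
finger_force: 30.0
```

>>> move_arm(deltas=[0,0,0,0,0,0.04,1,0,0,0,0,0,0.1,1,0,0,0,0,0,0.2,1,0,0,0,0,0,0.2,1])

```text
time: 12.9
tool_pos: [0.496, -0.0417, 0.095]
ee_rot: [-3.141, -0.0, 1.764]
wrist_force: [0.7, 0.2, -3.1]
width: 0.0193
finger_force: 30.0
```

```bash
python3 -c "
from h import *
st()"
```

```text
t 12.9 gauge xyz mm [ 8.1  -0.27 95.03] F gauge [ 0.77  0.06 -3.07] T [-0.104  0.033 -0.013] w 0.019305050798350296 rot [-3.1413e+00 -2.0000e-04  1.7643e+00]
```

It has dropped below jaw level, so slot 3 is taking it. Centring +0.3 mm and lowering gradually.

>>> move_arm(deltas=[0,0,0,0,0.03,0,1,0,0,0,0,0.03,0.1,1,0,0,0,0,0.03,0.25,1,0,0,0,0,0.03,0.4,1,0,0,0,0,0.03,0.6,1,0,0,0,0,0.03,0.8,1,0,0,0,0,0.03,0.8,1])

```text
time: 13.6
tool_pos: [0.4961, -0.0414, 0.0867]
ee_rot: [-3.141, -0.0, 1.765]
wrist_force: [0.3, 0.9, -1.7]
width: 0.0198
finger_force: 30.0
```

```bash
python3 -c "
from h import *
st()"
```

```text
t 13.6 gauge xyz mm [8.240e+00 6.000e-02 8.673e+01] F gauge [ 0.44  0.78 -1.68] T [-0.079  0.069  0.043] w 0.01975564909901394 rot [-3.1408e+00 -4.0000e-04  1.7648e+00]
```

>>> move_arm(deltas=[0,0,0,0,0.02,0.2,1,0,0,0,0,0.02,0.4,1,0,0,0,0,0.02,0.6,1,0,0,0,0,0.02,0.75,1,0,0,0,0,0.02,0.9,1,0,0,0,0,0.02,0.98,1,0,0,0,0,0.02,0.98,1])

```text
time: 14.3
tool_pos: [0.4965, -0.0413, 0.0773]
ee_rot: [-3.141, -0.0, 1.765]
wrist_force: [-0.4, 0.9, -1.7]
width: 0.0199
finger_force: 30.0
```

>>> move_arm(deltas=[0,0,0,0,0,0.2,1,0,0,0,0,0,0.4,1,0,0,0,0,0,0.6,1,0,0,0,0,0,0.75,1,0,0,0,0,0,0.85,1,0,0,0,0,0,0.9,1,0,0,0,0,0,0.9,1])

```text
time: 15.0
tool_pos: [0.4965, -0.0414, 0.0683]
ee_rot: [-3.141, -0.0, 1.765]
wrist_force: [-0.3, -0.0, -2.5]
width: 0.02
finger_force: 30.0
```

```bash
python3 -c "
from h import *
st()"
```

```text
t 15.0 gauge xyz mm [ 8.700e+00 -6.000e-02  6.834e+01] F gauge [-0.27  0.02 -2.53] T [-0.096  0.023  0.03 ] w 0.020006452076169787 rot [-3.1415e+00 -1.0000e-04  1.7647e+00]
```

It's past the ledge level with no resistance, about 2 mm above the floor.

>>> move_arm(deltas=[0,0,0,0,0,0.05,1,0,0,0,0,0,0.1,1,0,0,0,0,0,0.15,1,0,0,0,0,0,0.2,1,0,0,0,0,0,0.2,1])

```text
time: 15.5
tool_pos: [0.4966, -0.0414, 0.0664]
ee_rot: [3.142, -0.0, 1.765]
wrist_force: [0.5, 0.5, -2.2]
width: 0.0196
finger_force: 30.0
```

>>> move_arm(deltas=[0,0,0,0,0,0.04,1,0,0,0,0,0,0.08,1,0,0,0,0,0,0.08,1])

```text
time: 15.8
tool_pos: [0.4966, -0.0414, 0.0663]
ee_rot: [3.141, 0.0, 1.765]
wrist_force: [-2.1, 0.5, 3.5]
width: 0.0195
finger_force: 30.0
```

It's seated on the floor: 66.3 mm is exactly 30 mm below the jaw-top contact. Releasing and rising straight up.

>>> move_arm(deltas=[0,0,0,0,0,-0.05,1,0,0,0,0,0,-0.05,0,0,0,0,0,0,-0.05,-0.5,0,0,0,0,0,-0.05,-0.5,0,0,0,0,0,-0.05,-0.5,0,0,0,0,0,-0.05,-0.5,0,0,0,0,0,-0.05,-0.5,0,0,0,0,0,-0.05,-0.5])

```text
time: 16.6
tool_pos: [0.4966, -0.0414, 0.0662]
ee_rot: [3.141, -0.0, 1.765]
wrist_force: [0.8, -0.2, -0.4]
width: 0.0693
finger_force: 0.0
```

>>> move_arm(deltas=[0,0,0,0,0,-0.5,-0.5,0,0,0,0,0,-2,-0.5,0,0,0,0,0,-5,-0.5,0,0,0,0,0,-9,-0.5,0,0,0,0,0,-12,-0.5,0,0,0,0,0,-12,-0.5])

```text
time: 17.2
tool_pos: [0.4995, -0.0419, 0.1923]
ee_rot: [3.131, 0.004, 1.765]
wrist_force: [-0.6, -0.1, -1.0]
width: 0.0706
finger_force: 0.0
```

Run:
```python
from h import *
st()
s=robot.snapshot("side");Q=cloud(s);c=cv2.resize(s["image"][100:290,140:330],None,fx=3,fy=3,interpolation=cv2.INTER_CUBIC);cv2.imwrite("pics/d.png",c[...,::-1])
```

```text
t 17.2 gauge xyz mm [ 11.5   -1.18 192.28] F gauge [-0.62 -0.01 -1.04] T [-0.065  0.077  0.058] w 0.07058238408990147 rot [3.1311 0.0042 1.7648]
```

View pics/d.png

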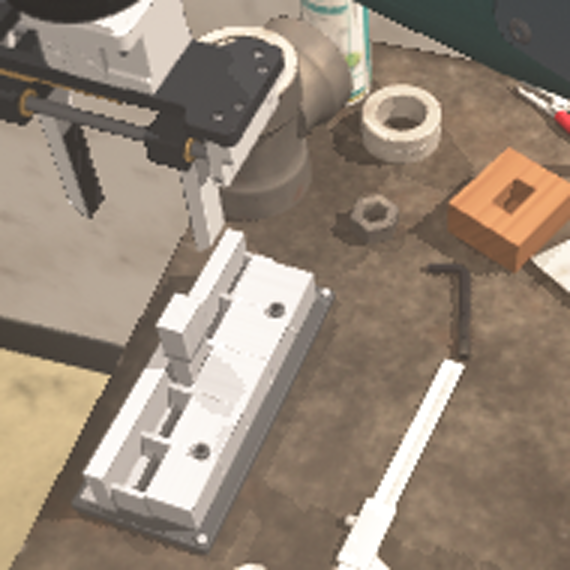

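The tab stands upright in the third slot, head at ~(185,330). The gripper is clear and the other things look untouched.

```bash
python3 -c "
from bench import robot
print(robot.close_job())"
```

```text
the job is handed in; nothing more can be done
None
```

The steel tab was refused by slots 1 and 2 under light contact (about 6–7 N), slot 3 took it, and it now stands upright and released on that slot's floor; the job is handed in at about 17 s with the other things left alone.

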